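# Complete and bin a set of ball knobs

### The job

Complete the set of drawer knobs: pluck the one black knob out of the wooden pocket tray and drop it into the red cup with the other five, then pick up the cup and pour all six into the empty blue bin with the yellow strips. Stand the empty cup upright in the middle of its green mat again. Leave the white knobs in the tray, and do not disturb anything else on the bench.

Things in the scene. Friction and masses are not known exactly. Their poses are not given: they have to be found in the camera images.
- cup: Red straight-sided open cup, 64 mm outside diameter, 75 mm tall, wall 3 mm, floor 5 mm, 120 g, standing on the green mat with five black knobs in it. Origin: centre of its underside; +z up through the mouth.
- mat: Fixed round green mat, 96 mm across, 4 mm thick. Origin: centre of its underside.
- bin_target: The EMPTY blue parts bin, with yellow strips on its front and back rims, fixed. 120 mm (x) by 110 mm (y), walls 4 mm; back (+x) and side walls 60 mm tall, front (-x) wall 45 mm tall; a small grip tab projects 13 mm from the front. Origin: centre of its underside.
- bin_bolts: Blue bin of the same size and frame, without yellow, full of steel bolts; fixed. Leave alone.
- bin_caps: Blue bin of the same size and frame, without yellow, full of black rubber caps; fixed. Leave alone.
- tray: Fixed pale wooden pocket tray, 132 mm (x) by 36 mm (y), 10 mm tall, floor and walls 3 mm, three pockets in a row along its x at -43, 0 and +43 mm; one black and two white knobs stand in the pockets in any order, neck down, their balls (centre 17 mm above the table, top 27 mm) standing out above the walls. Origin: centre of its underside.
- glue: Yellow glue bottle, upright, 38 mm across, 115 mm tall. Bystander. Origin: centre of its underside.
- tape: Orange roll of tape lying flat, 90 mm across, 24 mm tall. Bystander. Origin: centre of its underside.
- bracket: Steel angle bracket, foot 60 mm (x) by 40 mm (y), upright flange 50 mm tall at its +x end. Bystander. Origin: centre of the foot's underside.
- driver: Screwdriver lying along its x, about 200 mm long. Bystander. Origin: middle, underside.
- board: Green circuit board, 90 mm (x) by 60 mm (y), 18 mm tall with its components. Bystander. Origin: centre of its underside.
- white1: White ball knob in a pocket of the tray, same shape and size as the black ones, origin at the neck's foot. Leave it there.
- white2: White ball knob in a pocket of the tray, same shape and size as the black ones, origin at the neck's foot. Leave it there.
- knob1: One black ball knob: ball 20 mm across on a brass neck 11 mm across; 24 mm tall over all, 15 g, smooth. Origin: centre of the neck's flat foot; +z runs from the neck through the ball (ball centre at z = 14 mm). It starts in the cup.
- knob2: One black ball knob: ball 20 mm across on a brass neck 11 mm across; 24 mm tall over all, 15 g, smooth. Origin: centre of the neck's flat foot; +z runs from the neck through the ball (ball centre at z = 14 mm). It starts in the cup.
- knob3: One black ball knob: ball 20 mm across on a brass neck 11 mm across; 24 mm tall over all, 15 g, smooth. Origin: centre of the neck's flat foot; +z runs from the neck through the ball (ball centre at z = 14 mm). It starts in the cup.
- knob4: One black ball knob: ball 20 mm across on a brass neck 11 mm across; 24 mm tall over all, 15 g, smooth. Origin: centre of the neck's flat foot; +z runs from the neck through the ball (ball centre at z = 14 mm). It starts in the cup.
- knob5: One black ball knob: ball 20 mm across on a brass neck 11 mm across; 24 mm tall over all, 15 g, smooth. Origin: centre of the neck's flat foot; +z runs from the neck through the ball (ball centre at z = 14 mm). It starts in the cup.
- knob6: The single black ball knob: ball 20 mm across on a brass neck 11 mm across; 24 mm tall over all, 15 g, smooth. Origin: centre of the neck's flat foot; +z runs from the neck through the ball (ball centre at z = 14 mm). It starts in a pocket of the wooden tray.
Things that resemble listed ones, but are neither listed nor needed, are in the scene too. Leave any purple look-alike of the bin_target alone.

How it is judged:
By the outcome, as a careful person would: the job done as asked, in the order asked, and still so for the second after the job is handed in, with the robot touching nothing.
It also fails if it takes over 72 s, if anything falls off the work surface, if the arm or the gripper's body presses on something with over 40 N, if the wrist force passes 120 N, or if a joint passes its speed limit or range.

### The arm

A 6-joint arm with a two-finger parallel gripper is mounted at the origin on the work surface. World frame = base frame: x ahead of the robot, y to its left, z up, the work surface at z = 0. Lengths are in m, angles in rad, forces in N, time in s.
With the tool pointing down it reaches from about 0.35 to 0.975 m from the base axis. Payload 7.1 kg.
Tool frame: the origin (TCP) lies on the centre line of the jaws, within the pads' length; the fingertips stand 11 mm ahead of it and the grasp point (between the pads) lies 8 mm behind it; z points along the fingers, y is the line along which they close (so a half turn about z gives the same grasp; the last joint's range is limited). The gripper opens to 88 mm and grips with 3 to 60 N. Pads are 20 mm wide; open, the fingers measure 115 mm over their backs; the gripper's body (75 mm by 178 mm) begins 61 mm behind the grasp point.
Start: joints at [-1.331, 0.423, 1.63, -0, 1.089, -0.019], TCP at [0.16, -0.604, 0.234] pointing down, gripper open.
Joint ranges: [-3, 3], [-0.9, 2.11], [0.09, 2.58], [-1.31, 4.45], [0.11, 2.69], [-2.54, 2.54]. Speed limits (rad/s): [2.39, 2.39, 3.01, 3.14, 3.14, 3.14].

### API

Orientations are given as a unit quaternion [x, y, z, w].
In Python, from station import * gives the robot as it stands.
- The arm moves only by the shell command python3 -m crank 'ROWS' [FORCE]. ROWS is JSON, a list of rows, each an object with "linear": the shift along the tool's x, y, z in units of 0.3 m (1.0 is 0.3 m), a list of three; "delta_rot": the turn, a rotation vector about the tool's x, y, z in units of 45 degrees (1.0 is 45 degrees), a list of three; "gripper": the opening, from -1 (shut) to 1 (fully open). In form: [{"linear": [dx, dy, dz], "delta_rot": [rx, ry, rz], "gripper": gripper}, ...]. A call has 1 to 5 rows; each row shifts and turns the commanded pose from where the row before left it, along the tool's axes as they then stand; what a row does not reach is not made up. A row lasts 1/8 s, in which the tool goes at most 62.5 mm and 10.7 degrees, less where a joint would pass 70% of its speed; a pose out of reach is approached as far as the arm can. A call with a number of a shift or a turn outside -1 to 1 is refused whole. A call with a gripper value outside its range is refused whole. The fingers move at their own pace and stop on an object; FORCE is the grip in N (left out, the last holds). Time passes only in rows, so rows that do not move let the fingers close. It gives the time, the measured TCP pose, the force, the opening and the grip force at its end, in the units of the state.
- sense(): the state, without advancing time (a new reading comes with each control period).
- snapshot(name): name is "scene" or "top" or "wrist"; returns a dict with "image" (480x640x3 uint8, red, green, blue), "depth" (480x640 float32, m along the optical axis (not along the pixel's ray), 0 where there is no reading), "fx", "fy", "cx", "cy" (pixels), "extrinsics" (4x4, takes a point from world to camera coordinates); the wrist camera has in their place "T_tool_cam" (4x4, takes a point from camera to tool coordinates, whose origin is the TCP and whose axes are the flange's). Camera axes: x right, y down, z forward; pixel columns grow to the right and rows downward; lengths in m; the calibration is good to about 2 mm. A picture is of the moment at which its call begins: read the wrist's pose just before it.
- close_job(): hands the job in; it is judged then, once.
The state is a dict: "time_s": time; "joint_pos": joint angles; "joint_vel": joint speeds; "joint_torque": joint torques, N m; "ee_pos": TCP position; "eef_rot": TCP orientation; "force": force on the tool from outside, world axes, zero at the start; "torque": the same for the moment, N m; "gripper_width": finger opening in m; "finger_force": force on a finger pad.
Only numpy, scipy, OpenCV 4.12 (cv2) and the standard library are available. Lean on these libraries where they do the work, as an engineer would, in place of code of your own. Each camera call takes 0.05 s, during which the arm holds its last target. There are 200 camera calls.

## Working session

There is one attempt and no reset: what is moved stays moved. The work goes in short steps, Python scripts to look and compute and a shell command to move; the robot and the scene stay as the last step left them, time stands still between calls to the robot, and variables do not carry over. Pictures are saved under pics/ and viewed, at most 10 in all, crops included, and the job is handed in when it is done.

```bash
ls; mkdir -p pics
python3 - <<'E'
from station import *
import cv2,numpy as np
print({k:np.round(v,3) for k,v in sense().items()})
for n in("scene","top"):
    s=snapshot(n); cv2.imwrite(f"pics/{n}0.png",s["image"][:,:,::-1]); np.savez(f"{n}0.npz",**s)
    print(n,s["fx"],s["cx"],s["cy"],np.round(s["extrinsics"],3).tolist())
s=snapshot("wrist");print(s["T_tool_cam"])
E
```

```text
pics
{'time_s': np.float64(0.0), 'joint_pos': array([-1.331,  0.424,  1.631, -0.   ,  1.089, -0.019]), 'joint_vel': array([ 0.   ,  0.002,  0.   ,  0.002, -0.001, -0.001]), 'joint_torque': array([ 2.0000e-03, -5.4462e+01, -2.7367e+01,  6.4000e-02,  2.3000e-02,
       -0.0000e+00]), 'ee_pos': array([ 0.16 , -0.604,  0.233]), 'eef_rot': array([ 0.992,  0.129, -0.   , -0.001]), 'force': array([ 0.62 , -0.403, -1.056]), 'torque': array([0.018, 0.036, 0.02 ]), 'finger_force': np.float64(0.0), 'gripper_width': np.float64(0.088)}
scene 604.8517654524776 324.9274350752269 243.6205052494297 [[-0.622, 0.783, -0.003, 0.385], [0.578, 0.457, -0.676, -0.305], [-0.528, -0.422, -0.737, 2.015], [0.0, 0.0, 0.0, 1.0]]
top 457.7770264003583 313.0172550871194 236.56689075443919 [[0.014, -1.0, 0.027, -0.02], [-0.983, -0.019, -0.185, 0.579], [0.185, -0.024, -0.982, 0.979], [0.0, 0.0, 0.0, 1.0]]
[[-1.23363393e-05 -9.67003625e-01 -2.54762613e-01  6.96632088e-02]
 [ 9.99999828e-01  1.37503881e-04 -5.70346984e-04 -1.46156515e-03]
 [ 5.86558449e-04 -2.54762577e-01  9.67003457e-01 -1.50785412e-01]
 [ 0.00000000e+00  0.00000000e+00  0.00000000e+00  1.00000000e+00]]
```

View pics/top0.png

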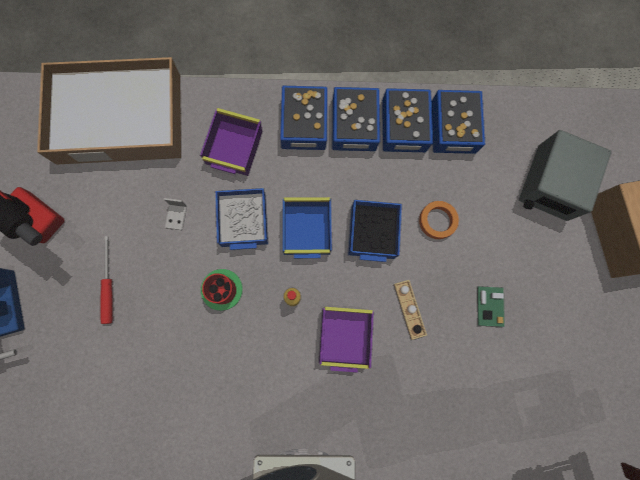

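View pics/scene0.png

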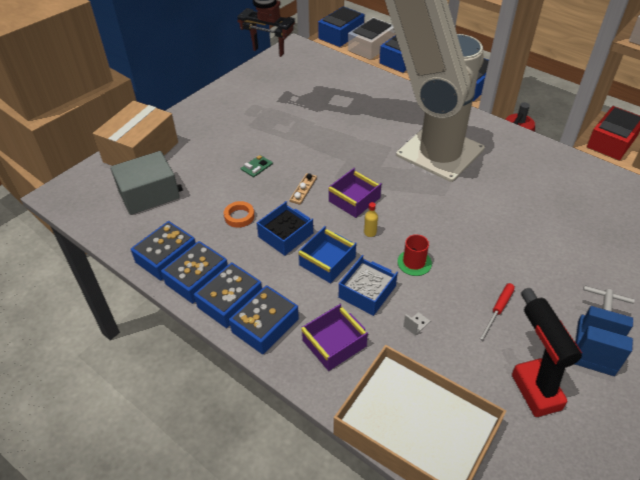

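The top view shows the black knob (417,329) at the near end of the tray, with white knobs at (404,289) and (411,309). The red cup is at (219,289) on the green mat, and the empty blue bin with yellow strips is at (307,227).

Look-alikes:
- **For the black knob:** rubber caps (375,230), knobs in the cup (219,289) and the chip on the board (487,315). I choose (417,329), the only black ball in the tray.
- **For the bin:** purple bins (233,140) and (346,337), bolt bin (241,218) and cap bin (375,230). I choose (307,227).
- **For the cup:** the glue's red cap (291,294) and the red tool (30,215). I choose (219,289).

```bash
cat > h.py <<'E'
import numpy as np,cv2
from scipy.spatial.transform import Rotation as R
def ray(s,uv,E):
    d=np.array([(uv[0]-s["cx"])/s["fx"],(uv[1]-s["cy"])/s["fy"],1.]); Rm=E[:3,:3].T
    return -Rm@E[:3,3],Rm@d
def onplane(s,uv,z,E=None):
    o,d=ray(s,uv,s["extrinsics"] if E is None else E); return o+d*(z-o[2])/d[2]
def proj(s,p,E=None):
    E=s["extrinsics"] if E is None else E; c=E[:3,:3]@p+E[:3,3]; return np.array([s["fx"]*c[0]/c[2]+s["cx"],s["fy"]*c[1]/c[2]+s["cy"]])
def wristE(s,st):
    T=np.eye(4);T[:3,:3]=R.from_quat(st["eef_rot"]).as_matrix();T[:3,3]=st["ee_pos"]; return np.linalg.inv(T@s["T_tool_cam"])
def blobs(m,amin):
    n,l,st,c=cv2.connectedComponentsWithStats(m.astype(np.uint8)); return [(c[i],st[i],l==i) for i in range(1,n) if st[i,4]>=amin]
def report(st=None):
    from station import sense
    st=st or sense(); print("t",round(st["time_s"],2),"p",np.round(st["ee_pos"],4),"R",np.round(R.from_quat(st["eef_rot"]).as_matrix(),3).tolist(),"w",round(float(st["gripper_width"]),4),"F",np.round(st["force"],1),"ff",round(float(st["finger_force"]),1),"q",np.round(st["joint_pos"],2))
E
python3 - <<'E'
from h import *
for n in("top","scene"):
    s=dict(np.load(n+"0.npz")); im=s["image"]; hsv=cv2.cvtColor(im,cv2.COLOR_RGB2HSV); H,S,V=[hsv[...,i].astype(int) for i in range(3)]
    print(n)
    g=(H>45)&(H<75)&(S>150)&(V>60)
    for c,st,m in blobs(g,60): print(" green",c.round(1),st, onplane(s,c,.004).round(4))
    wood=(H>8)&(H<25)&(S>60)&(V>120)
    box=(slice(270,345),slice(385,435)) if n=="top" else (slice(165,205),slice(285,322))
    w=np.zeros_like(wood);w[box]=wood[box]
    for c,st,m in blobs(w,40):
        r=cv2.minAreaRect(np.argwhere(m)[:,::-1].astype(np.float32)); print(" tray",c.round(1),st,[onplane(s,p,.01).round(4)[:2].tolist() for p in cv2.boxPoints(r)], onplane(s,r[0],.01).round(4))
    k=np.zeros_like(wood);k[box]=(V<55)[box]
    for c,st,m in blobs(k,10): print(" black",c.round(1),st,onplane(s,c,.017).round(4))
    k=np.zeros_like(wood);k[box]=((V>150)&(S<50))[box]
    for c,st,m in blobs(k,10): print(" white",c.round(1),st,onplane(s,c,.017).round(4))
    y=(H>22)&(H<35)&(S>150)&(V>120)
    for c,st,m in blobs(y,20): print(" yellow",c.round(1),st,onplane(s,c,.06).round(4),onplane(s,c,.045).round(4))
    r=((H<6)|(H>174))&(S>150)&(V>60); b=(slice(260,315),slice(195,245)) if n=="top" else (slice(225,280),slice(395,440))
    k=np.zeros_like(wood);k[b]=r[b]
    for c,st,m in blobs(k,30):
        pts=np.argwhere(m)[:,::-1].astype(np.float32); (x,yy),rr=cv2.minEnclosingCircle(pts); print(" red",c.round(1),st,(x,yy,rr),onplane(s,(x,yy),.079).round(4),onplane(s,(x+rr,yy),.079).round(4))
t=dict(np.load("top0.npz"))
a=cv2.resize(t["image"][265:355,380:440,::-1],None,fx=6,fy=6)
b=cv2.resize(t["image"][180:320,190:340,::-1],None,fx=3.5,fy=3.857)[:540]; 
o=np.zeros((540,800,3),np.uint8);o[:,:a.shape[1]]=a[:540];w=min(b.shape[1],440);o[:,360:360+w]=b[:540,:w];cv2.imwrite("pics/crop1.png",o)
E
```

```text
top
 tray [409.5 309.1] [395 280  32  60 662] [[0.4795, -0.2001], [0.4913, -0.235], [0.3652, -0.2734], [0.354, -0.2391]] [ 0.4219 -0.2371  0.01  ]
 black [417.1 328.9] [414 325   7   8  45] [ 0.3777 -0.2504  0.017 ]
 white [405.1 288.9] [402 286   7   7  43] [ 0.4676 -0.2252  0.017 ]
 white [412.1 308.6] [409 305   7   8  41] [ 0.423  -0.2402  0.017 ]
 red [219.4 288.2] [203 274  29  29 136] (217.0, 288.0, 14.866168975830078) [0.4583 0.1945 0.079 ] [0.4588 0.1628 0.079 ]
 red [221.1 290. ] [217 286  10   9  46] (221.35714721679688, 290.3571472167969, 4.656675815582275) [0.4534 0.1849 0.079 ] [0.4536 0.175  0.079 ]
scene
 tray [302.2 189.2] [289 173  28  32 275] [[0.4978, -0.2386], [0.3552, -0.2833], [0.3585, -0.2404], [0.4996, -0.1982]] [ 0.4295 -0.2395  0.01  ]
 black [308.8 176.4] [307 174   5   6  18] [ 0.3814 -0.2535  0.017 ]
 white [302.4 184.8] [300 182   6   6  26] [ 0.4242 -0.2438  0.017 ]
 white [296.8 194.2] [294 192   6   5  25] [ 0.4678 -0.23    0.017 ]
 yellow [365.1 178.4] [355 172  22  14  56] [ 0.3198 -0.0813  0.06  ] [ 0.3056 -0.0908  0.045 ]
 yellow [341.1 194.9] [330 187  25  17  73] [ 0.4233 -0.0939  0.06  ] [ 0.4103 -0.1036  0.045 ]
 yellow [370.4 224.5] [365 212  12  24 127] [0.4692 0.0453 0.06  ] [0.4568 0.0373 0.045 ]
 yellow [338.2 237.8] [326 230  26  16  78] [0.5661 0.0052 0.06  ] [ 0.5549 -0.0032  0.045 ]
 yellow [313.4 260.5] [299 252  30  19 109] [0.6725 0.0039 0.06  ] [ 0.6626 -0.0045  0.045 ]
 yellow [351.6 320.7] [340 308  24  26  88] [0.7655 0.2007 0.06  ] [0.7567 0.1947 0.045 ]
 yellow [314.1 342.4] [302 328  26  31 111] [0.8713 0.1684 0.06  ] [0.8638 0.162  0.045 ]
 red [415.5 251.3] [404 235  25  34 667] (415.8457946777344, 251.46261596679688, 16.978769302368164) [0.4914 0.2083 0.079 ] [0.4634 0.2437 0.079 ]
```

View pics/crop1.png

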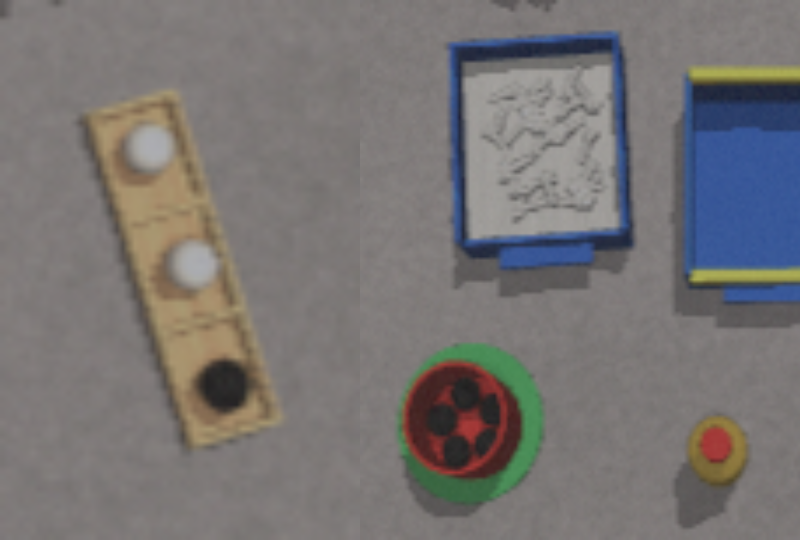

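The crop shows the single black knob at the near end of the tray and five knobs in the red cup. I'm moving above the tray, where the closing axis is already about aligned with its short side.

```bash
python3 -m crank '[{"linear":[0.126,-0.118,0.042],"delta_rot":[0,0,0],"gripper":1},{"linear":[0.126,-0.118,0.042],"delta_rot":[0,0,0],"gripper":1},{"linear":[0.126,-0.118,0.042],"delta_rot":[0,0,0],"gripper":1},{"linear":[0.126,-0.118,0.042],"delta_rot":[0,0,0],"gripper":1}]' 20
python3 -m crank '[{"linear":[0.126,-0.118,0.042],"delta_rot":[0,0,0],"gripper":1},{"linear":[0.126,-0.118,0.042],"delta_rot":[0,0,0],"gripper":1},{"linear":[0.126,-0.118,0.042],"delta_rot":[0,0,0],"gripper":1},{"linear":[0.126,-0.118,0.042],"delta_rot":[0,0,0.05],"gripper":1},{"linear":[0,0,0],"delta_rot":[0,0,0],"gripper":1}]'
python3 - <<'E'
from h import *
from station import *
st=sense();s=snapshot("wrist");report(st)
E=wristE(s,st);im=s["image"];cv2.imwrite("pics/w1.png",im[:,:,::-1])
hsv=cv2.cvtColor(im,cv2.COLOR_RGB2HSV);H,S,V=[hsv[...,i].astype(int) for i in range(3)]
print("pred uv",proj(s,np.array([.379,-.252,.017]),E))
for nm,m in(("black",V<50),("white",(V>150)&(S<40))):
    for c,b,mm in blobs(m,300):
        print(nm,c.round(1),b,onplane(s,c,.017,E).round(4), "med depth",np.median(s["depth"][mm]).round(3))
E
```

```text
time_s: 0.65
ee_pos: [0.2704, -0.4271, 0.1828]
eef_rot: [0.992, 0.129, 0.0, 0.0]
force: [0.9, -0.3, 0.2]
gripper_width: 0.0882
finger_force: 0.0
time_s: 1.27
ee_pos: [0.3804, -0.2502, 0.132]
eef_rot: [0.994, 0.112, -0.001, -0.001]
force: [-0.1, -1.0, 0.1]
gripper_width: 0.088
finger_force: 0.0
t 1.27 p [ 0.3804 -0.2502  0.132 ] R [[0.975, 0.222, -0.002], [0.222, -0.975, 0.001], [-0.001, -0.002, -1.0]] w 0.088 F [-0.1 -1.   0.1] ff 0.0 q [-0.61  0.34  2.07  0.    0.74  0.74]
pred uv [332.9717172  238.07228194]
black [330.3 234.4] [318 222  25  25 493] [ 0.3813 -0.2494  0.017 ] med depth 0.267
black [161.7 284.3] [ 142  252   42   75 1186] [ 0.3132 -0.1308  0.017 ] med depth 0.264
black [235.6 411.2] [    0   272   640   208 51915] [ 0.2107 -0.2053  0.017 ] med depth 0.059
black [552.7 313.7] [ 523  306   88   28 1018] [ 0.3574 -0.4355  0.017 ] med depth 0.081
black [571.3 382. ] [  459   317   181   109 10037] [ 0.3021 -0.474   0.017 ] med depth 0.069
white [377.9 123.2] [     0      0    640    341 112585] [ 0.4661 -0.2637  0.017 ] med depth 0.266
white [320.9 101.9] [307  89  28  27 596] [ 0.4709 -0.2223  0.017 ] med depth 0.243
white [329.3 171.5] [317 159  26  26 549] [ 0.4265 -0.2384  0.017 ] med depth 0.256
white [565.1 182.9] [551 162  29  43 524] [ 0.4563 -0.4055  0.017 ] med depth 0.266
white [306.4 300.2] [291 284  32  34 908] [ 0.3252 -0.2431  0.017 ] med depth 0.307
white [355.7 407.3] [  219   382   264    56 10125] [ 0.2376 -0.3046  0.017 ] med depth 0.334
white [191.4 417.1] [ 170  393   47   45 1018] [ 0.1962 -0.169   0.017 ] med depth 0.337
```

View pics/w1.png

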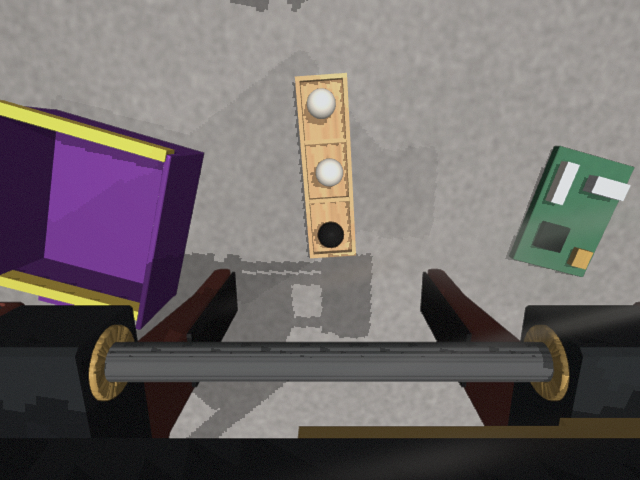

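The wrist view shows the black knob at (330,234), which casts to (0.381,-0.249), within 1 mm of the TCP. Ball spacing is about 44 mm, consistent with the pocket pitch. I'm descending so the fingertips stop 2 mm above the tray walls, then closing.

```bash
python3 -m crank '[{"linear":[0.004,-0.002,0.13],"delta_rot":[0,0,0],"gripper":0},{"linear":[0,0,0.13],"delta_rot":[0,0,0],"gripper":0},{"linear":[0,0,0.1],"delta_rot":[0,0,0],"gripper":0},{"linear":[0,0,0],"delta_rot":[0,0,0],"gripper":-0.2},{"linear":[0,0,0],"delta_rot":[0,0,0],"gripper":-1}]' 20
python3 -m crank '[{"linear":[0,0,0],"delta_rot":[0,0,0],"gripper":-1},{"linear":[0,0,0],"delta_rot":[0,0,0],"gripper":-1},{"linear":[0,0,0],"delta_rot":[0,0,0],"gripper":-1}]'
python3 -c "from h import *;report()"
```

```text
time_s: 1.95
ee_pos: [0.381, -0.2532, 0.0257]
eef_rot: [0.994, 0.109, 0.0, 0.0]
force: [-0.0, -0.7, 0.5]
gripper_width: 0.0415
finger_force: 0.0
time_s: 2.33
ee_pos: [0.3815, -0.2526, 0.0257]
eef_rot: [0.994, 0.11, 0.001, 0.001]
force: [-0.5, -0.6, 7.4]
gripper_width: 0.0183
finger_force: 20.0
t 2.33 p [ 0.3815 -0.2526  0.0257] R [[0.976, 0.218, 0.001], [0.218, -0.976, -0.001], [0.001, 0.001, -1.0]] w 0.0183 F [-0.5 -0.6  7.4] ff 20.0 q [-0.61  0.56  2.1  -0.    0.48  0.74]
```

The grip is 18.3 mm wide with 7 N of upward force, so the pads are biting above the ball's equator. I'm opening, going 4 mm lower and closing again.

```bash
python3 -m crank '[{"linear":[0,0,0],"delta_rot":[0,0,0],"gripper":-0.2},{"linear":[0,0,0],"delta_rot":[0,0,0],"gripper":-0.2},{"linear":[0,0,0.013],"delta_rot":[0,0,0],"gripper":-0.2},{"linear":[0,0,0],"delta_rot":[0,0,0],"gripper":-0.2}]' 20
python3 -m crank '[{"linear":[0,0,0],"delta_rot":[0,0,0],"gripper":-1},{"linear":[0,0,0],"delta_rot":[0,0,0],"gripper":-1},{"linear":[0,0,0],"delta_rot":[0,0,0],"gripper":-1},{"linear":[0,0,0],"delta_rot":[0,0,0],"gripper":-1}]' 20
python3 -c "from h import *;report()"
```

```text
time_s: 2.82
ee_pos: [0.381, -0.2522, 0.0211]
eef_rot: [0.994, 0.11, 0.0, 0.0]
force: [-1.5, 0.1, 9.2]
gripper_width: 0.0354
finger_force: 4.4
time_s: 3.32
ee_pos: [0.3814, -0.2526, 0.0212]
eef_rot: [0.994, 0.11, 0.0, 0.0]
force: [-0.9, -0.8, 6.7]
gripper_width: 0.0186
finger_force: 21.2
t 3.33 p [ 0.3814 -0.2526  0.0212] R [[0.976, 0.218, 0.001], [0.218, -0.976, -0.001], [0.001, 0.001, -1.0]] w 0.0186 F [-0.9 -0.8  6.7] ff 21.2 q [-0.61  0.57  2.1  -0.    0.47  0.74]
```

```bash
python3 -m crank '[{"linear":[0,0,-0.02],"delta_rot":[0,0,0],"gripper":-1},{"linear":[0,0,-0.03],"delta_rot":[0,0,0],"gripper":-1},{"linear":[0,0,-0.05],"delta_rot":[0,0,0],"gripper":-1},{"linear":[0,0,0],"delta_rot":[0,0,0],"gripper":-1}]' 20
python3 -c "from h import *;report()"
```

```text
time_s: 3.82
ee_pos: [0.3816, -0.2527, 0.0523]
eef_rot: [0.994, 0.11, 0.001, 0.001]
force: [-0.8, 0.4, -0.2]
gripper_width: 0.0187
finger_force: 20.0
t 3.83 p [ 0.3816 -0.2527  0.0523] R [[0.976, 0.218, 0.002], [0.218, -0.976, -0.001], [0.002, 0.002, -1.0]] w 0.0187 F [-0.8  0.4 -0.2] ff 20.0 q [-0.61  0.5   2.09  0.    0.54  0.74]
```

The knob came up with the gripper, width steady at 18.7 mm. I'm raising it clear of the glue bottle and carrying it over the cup.

```bash
python3 -m crank '[{"linear":[0,0,-0.145],"delta_rot":[0,0,0],"gripper":-1},{"linear":[0,0,-0.145],"delta_rot":[0,0,0],"gripper":-1},{"linear":[0,0,-0.145],"delta_rot":[0,0,0],"gripper":-1}]' 20
python3 -m crank '[{"linear":[0.071,-0.174,0],"delta_rot":[0,0,0],"gripper":-1},{"linear":[0.071,-0.174,0],"delta_rot":[0,0,0],"gripper":-1},{"linear":[0.071,-0.174,0],"delta_rot":[0,0,0],"gripper":-1},{"linear":[0.071,-0.174,0],"delta_rot":[0,0,0],"gripper":-1}]'
python3 -m crank '[{"linear":[0.071,-0.174,0],"delta_rot":[0,0,0],"gripper":-1},{"linear":[0.071,-0.174,0],"delta_rot":[0,0,0],"gripper":-1},{"linear":[0.071,-0.174,0],"delta_rot":[0,0,0],"gripper":-1},{"linear":[0.071,-0.174,0],"delta_rot":[0,0,0],"gripper":-1},{"linear":[0,0,0],"delta_rot":[0,0,0],"gripper":-1}]'
python3 - <<'E'
from h import *
from station import *
st=sense();s=snapshot("wrist");report(st)
E=wristE(s,st);im=s["image"];cv2.imwrite("pics/w2.png",im[:,:,::-1])
np.savez("w2.npz",E=E,**s)
hsv=cv2.cvtColor(im,cv2.COLOR_RGB2HSV);H,S,V=[hsv[...,i].astype(int) for i in range(3)]
print("pred cup rim",proj(s,np.array([.457,.193,.079]),E))
g=(H>45)&(H<75)&(S>120)&(V>50); r=((H<6)|(H>174))&(S>150)&(V>60); y=(H>22)&(H<35)&(S>150)&(V>120);b=(H>105)&(H<125)&(S>120)
for nm,m,z in(("green",g,.004),("red",r,.079),("yellow",y,.06),("blue",b,.06)):
    for c,bb,mm in blobs(m,150):
        q=cv2.convexHull(np.argwhere(mm)[:,::-1].astype(np.int32)); e=cv2.fitEllipse(q) if len(q)>5 else None
        print(nm,c.round(1),bb,onplane(s,c,z,E).round(4),e and (np.round(e[0],1),np.round(e[1],1),onplane(s,e[0],z,E).round(4)),"dep",np.median(s["depth"][mm]).round(3))
E
```

```text
time_s: 4.2
ee_pos: [0.3806, -0.2519, 0.1828]
eef_rot: [0.994, 0.11, -0.0, -0.0]
force: [-0.1, 0.1, -0.6]
gripper_width: 0.0188
finger_force: 20.0
time_s: 4.7
ee_pos: [0.4186, -0.0282, 0.1817]
eef_rot: [0.994, 0.109, 0.0, 0.0]
force: [0.8, -0.4, 0.6]
gripper_width: 0.0189
finger_force: 20.0
time_s: 5.32
ee_pos: [0.4567, 0.1958, 0.1815]
eef_rot: [0.994, 0.112, 0.001, -0.0]
force: [-0.0, 0.2, -0.4]
gripper_width: 0.0188
finger_force: 20.0
t 5.33 p [0.4567 0.1958 0.1815] R [[0.975, 0.222, 0.001], [0.222, -0.975, 0.001], [0.001, -0.001, -1.0]] w 0.0188 F [-0.   0.2 -0.4] ff 20.0 q [0.38 0.31 1.95 0.   0.88 1.73]
pred cup rim [334.78478351 241.05920145]
green [324.5 184.7] [ 277  157  104   83 2924] [0.4859 0.2079 0.004 ] (array([328.5, 207.9]), array([103.1, 103.8]), array([0.4662, 0.1998, 0.004 ])) dep 0.327
red [ 32.4 180.6] [  11  122   44  118 4174] [0.4527 0.4051 0.079 ] (array([ 32.3, 179.9]), array([ 43.2, 146.3]), array([0.4532, 0.4053, 0.079 ])) dep 0.31
red [331.5 231.4] [ 288  179   88   96 4655] [0.4634 0.1969 0.079 ] (array([331.5, 227.8]), array([87. , 95.1]), array([0.466 , 0.1975, 0.079 ])) dep 0.29
red [563.7 317.9] [542 303  40  31 766] [0.4368 0.0105 0.079 ] (array([561.7, 317. ]), array([29. , 40.6]), array([0.4371, 0.0122, 0.079 ])) dep 0.24
blue [448.4  75.7] [ 349    0  184  124 5696] [0.5842 0.1421 0.06  ] (array([442.1,  47.2]), array([151.8, 215.6]), array([0.6004, 0.1516, 0.06  ])) dep 0.27
blue [584.6  85.1] [  506     0   134   170 17609] [0.5994 0.0484 0.06  ] (array([588.7,  92.8]), array([160.5, 220.7]), array([0.5953, 0.0437, 0.06  ])) dep 0.3
blue [586.2 177.2] [ 548  164   78   27 1012] [0.5405 0.0224 0.06  ] (array([586.3, 177.1]), array([17.6, 90.5]), array([0.5406, 0.0224, 0.06  ])) dep 0.294
```

View pics/w2.png

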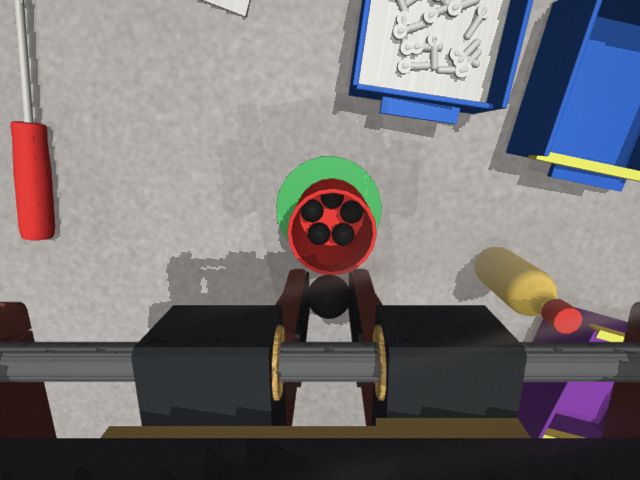

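The wrist view shows the cup rim circle centred at about (332,231), which casts to (0.464,0.197) at rim height. The five knobs are inside, and the held knob is at (329,297). I'm shifting 7 mm, lowering to just above the rim and releasing.

```bash
python3 -m crank '[{"linear":[0.023,0,0.14],"delta_rot":[0,0,0],"gripper":-1},{"linear":[0,0,0.14],"delta_rot":[0,0,0],"gripper":-1},{"linear":[0,0,0],"delta_rot":[0,0,0],"gripper":-1},{"linear":[0,0,0],"delta_rot":[0,0,0],"gripper":0},{"linear":[0,0,0],"delta_rot":[0,0,0],"gripper":0}]' 20
python3 -m crank '[{"linear":[0,0,0],"delta_rot":[0,0,0],"gripper":0},{"linear":[-0.023,0,-0.14],"delta_rot":[0,0,0],"gripper":1},{"linear":[0,0,-0.17],"delta_rot":[0,0,0],"gripper":1},{"linear":[0,0,-0.17],"delta_rot":[0,0,0],"gripper":1},{"linear":[0,0,0],"delta_rot":[0,0,0],"gripper":1}]' 20
python3 - <<'E'
from h import *
from station import *
st=sense();s=snapshot("wrist");report(st)
E=wristE(s,st);im=s["image"];cv2.imwrite("pics/w3.png",im[:,:,::-1])
np.savez("w3.npz",E=E,**s)
hsv=cv2.cvtColor(im,cv2.COLOR_RGB2HSV);H,S,V=[hsv[...,i].astype(int) for i in range(3)]
g=(H>45)&(H<75)&(S>120)&(V>50); r=((H<6)|(H>174))&(S>150)&(V>60); y=(H>22)&(H<35)&(S>150)&(V>120)
for nm,m,z in(("green",g,.004),("red",r,.079),("yellow",y,.06)):
    for c,bb,mm in blobs(m,100): print(nm,c.round(1),bb,onplane(s,c,z,E).round(4))
D=s["depth"];
E
```

```text
time_s: 6.0
ee_pos: [0.4641, 0.194, 0.0992]
eef_rot: [0.994, 0.109, 0.001, -0.0]
force: [-0.4, 0.5, -0.3]
gripper_width: 0.0351
finger_force: 0.0
time_s: 6.62
ee_pos: [0.4587, 0.1936, 0.2462]
eef_rot: [0.994, 0.11, 0.005, -0.001]
force: [0.0, -0.6, -0.6]
gripper_width: 0.0802
finger_force: 0.0
t 6.62 p [0.4587 0.1936 0.2462] R [[0.976, 0.218, 0.009], [0.218, -0.976, 0.003], [0.009, -0.001, -1.0]] w 0.0802 F [ 0.  -0.6 -0.6] ff 0.0 q [0.38 0.22 1.9  0.   1.02 1.73]
green [323.4 181.4] [ 283  158   88   71 2062] [0.4854 0.2073 0.004 ]
red [ 80.  178.8] [  65  130   31   98 2668] [0.4493 0.4129 0.079 ]
red [328.2 218.6] [ 293  176   71   77 2622] [0.4619 0.1966 0.079 ]
red [515.4 285.7] [505 276  22  20 349] [0.438  0.0137 0.079 ]
```

View pics/w3.png

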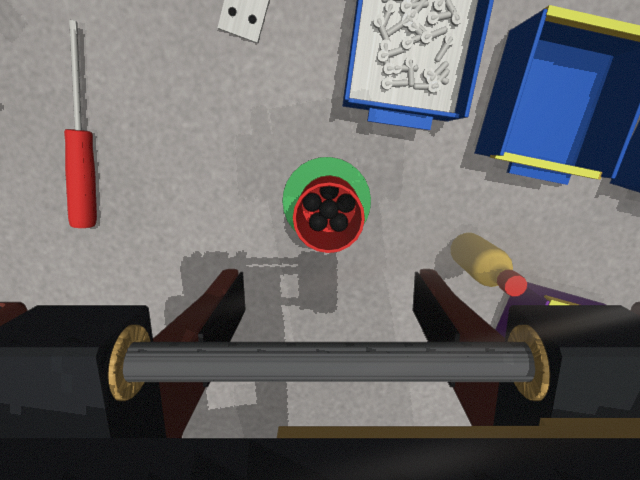

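All six knobs sit in the cup around (328,217), still on the green mat. Next I'll tilt the tool in the air, which also gives me data to fit the arm's kinematics for planning an oblique cup grasp and roll pour.

```bash
python3 -c "
from station import *;s=sense();print(repr(s['joint_pos']),s['ee_pos'],s['eef_rot'])"
python3 -m crank '[{"linear":[-0.1,0,-0.1],"delta_rot":[0,0.22,0],"gripper":1},{"linear":[-0.1,0,-0.05],"delta_rot":[0,0.22,0],"gripper":1},{"linear":[-0.05,0,-0.05],"delta_rot":[0,0.22,0],"gripper":1},{"linear":[0,0,-0.05],"delta_rot":[0,0.22,0],"gripper":1},{"linear":[0,0,0],"delta_rot":[0,0,0],"gripper":1}]' 20
python3 -c "
from station import *;s=sense();print(repr(s['joint_pos']),s['ee_pos'],s['eef_rot'])"
python3 - <<'E'
from h import *
d=np.load("w3.npz");s=dict(d)
print("rim",onplane(s,(328.5,217.5),.079,d["E"]),"mat",onplane(s,(327,202),.004,d["E"]))
d=np.load("w2.npz");s=dict(d)
print("rim",onplane(s,(332,231),.079,d["E"]),"mat",onplane(s,(329,209),.004,d["E"]))
E
```

```text
array([ 3.75372990e-01,  2.18158060e-01,  1.90309342e+00, -2.00036833e-05,
        1.01508031e+00,  1.72650937e+00]) [0.45726982 0.19297571 0.24382203] [ 9.93970734e-01  1.09614142e-01  2.54046260e-03 -6.82098790e-04]
time_s: 7.3
ee_pos: [0.3689, 0.1711, 0.2991]
eef_rot: [0.94, 0.104, 0.323, -0.032]
force: [0.5, 1.1, -0.6]
gripper_width: 0.0881
finger_force: 0.0
array([ 0.5607628 , -0.24791624,  2.37955507, -0.52954071,  0.43210338,
        2.33077389]) [0.36893704 0.17114826 0.29908729] [ 0.94010852  0.10358714  0.32314977 -0.03224752]
rim [0.46293084 0.19650833 0.079     ] mat [0.46461209 0.19871298 0.004     ]
rim [0.46377962 0.19660751 0.079     ] mat [0.46534777 0.19914809 0.004     ]
```

```bash
cat > fk.py <<'E'
from h import *
from scipy.optimize import least_squares
def chain(q,p,s4=1):
    a1,d,h,L1,e,L2,L6=p
    A=R.from_euler('z',q[0]); o=A.apply([a1,d,h]); B=A*R.from_euler('y',q[1]); el=o+B.apply([0,0,L1]); C=B*R.from_euler('y',q[2]); w=el+C.apply([e,0,L2])
    T=C*R.from_euler('z',s4*q[3])*R.from_euler('y',q[4])*R.from_euler('z',q[5]+np.pi/2); return w+T.apply([0,0,L6]),T,el,w
LO=np.array([-3,-.9,.09,-1.31,.11,-2.54]);HI=np.array([3,2.11,2.58,4.45,2.69,2.54])
def ik(pos,Rt,p,q0):
    f=lambda q:np.r_[(chain(q,p)[0]-pos)*10,(chain(q,p)[1].inv()*Rt).as_rotvec()*2]
    r=least_squares(f,np.clip(q0,LO+1e-3,HI-1e-3),bounds=(LO,HI)); return r.x,np.abs(r.fun).max()
E
python3 - <<'E'
from fk import *
D=[([-1.331,.4235,1.6305,0,1.089,-.019],[.160,-.604,.2335],[.992,.129,0,0]),
([-.61,.34,2.07,0,.74,.74],[.3804,-.2502,.132],[.994,.112,0,0]),([-.61,.56,2.1,0,.48,.74],[.3815,-.2526,.0257],[.994,.11,0,0]),
([-.61,.5,2.09,0,.54,.74],[.3816,-.2527,.0523],[.994,.11,0,0]),([.38,.31,1.95,0,.88,1.73],[.4567,.1958,.1815],[.994,.112,0,0]),
([.37537,.21816,1.9031,0,1.01508,1.72651],[.45727,.19298,.2438],[.99397,.1096,.0025,-.0007]),
([.56076,-.24792,2.37956,-.52954,.4321,2.33077],[.36894,.17115,.29909],[.94011,.10359,.32315,-.03225])]
w=np.array([3,1,1,1,1,5,5])
for s4 in(1,-1):
    f=lambda p:np.concatenate([wi*(chain(q,p,s4)[0]-x) for (q,x,_),wi in zip(D,w)])
    r=least_squares(f,[0.05,0.012,.35,.4,0,.4,.25]); print(s4,r.x.round(4),np.abs(r.fun).max(),[round((chain(q,r.x,s4)[1].inv()*R.from_quat(o)).magnitude(),3) for q,x,o in D])
    print(np.linalg.svd(r.jac)[1].round(3))
E
```

```text
1 [-0.0015  0.0119  0.3123  0.5634  0.0768  0.4863  0.2987] 0.003497247167335571 [0.001, 0.009, 0.002, 0.012, 0.004, 0.0, 0.0]
[15.567 11.344  7.956  2.293  0.906  0.559  0.546]
-1 [ 0.0489 -0.0194  0.2492  0.3404  0.0061  0.4623  0.075 ] 0.18425461240522828 [0.001, 0.009, 0.002, 0.012, 0.004, 0.0, 1.059]
[15.567 11.344  7.956  2.293  0.906  0.559  0.546]
```

```bash
sed -i '/^def chain/i P=np.array([-0.0015,0.0119,0.3123,0.5634,0.0768,0.4863,0.2987])' fk.py
cat >> fk.py <<'E'
def tool(az,al,roll=0):  # heading az, al below horizontal, tool x up, roll about tool z (rad)
    z=np.array([np.cos(al)*np.cos(az),np.cos(al)*np.sin(az),-np.sin(al)]); y=np.cross(z,[0,0,1.]); y/=np.linalg.norm(y); y=y  # right
    x=np.cross(y,z); return R.from_matrix(np.c_[x,y,z])*R.from_euler('z',roll)
E
python3 - <<'E'
from fk import *
t=dict(np.load("top0.npz")); print("glue",onplane(t,(291,294),.115)+[.0035,.002,0])
# bin target from top: yellow mask
im=t["image"];hsv=cv2.cvtColor(im,cv2.COLOR_RGB2HSV);H,S,V=[hsv[...,i].astype(int) for i in range(3)]
y=(H>20)&(H<38)&(S>120)&(V>90)
for c,b,m in blobs(y,15):
    if 270<c[0]<340: 
        r=cv2.minAreaRect(np.argwhere(m)[:,::-1].astype(np.float32)); print("yel",c.round(1),b,"z60",onplane(t,c,.06).round(4),"z45",onplane(t,c,.045).round(4))
q0s=[np.array(x) for x in([.56,-.25,2.38,-.53,.43,2.33],[.4,.3,2.4,0,.3,1.57],[.4,.3,2.3,1.57,1.,1.57],[.4,.3,2.3,1.57,1.,0],[.4,.3,2.3,-1.2,1.,1.57],[.4,.3,2.3,3.1,1.,-1.57],[.4,.3,2.3,1.57,1.,-1.57])]
for al in(30,40,50):
  for az in range(-180,180,20):
    T=tool(np.radians(az),np.radians(al)); best=[]
    for q0 in q0s:
        g=np.array([.4634,.1966,.052]); pos=g+T.apply([0,0,.008]); q,e=ik(pos,T,P,q0)
        if e<.01: best.append((q.round(2),chain(q,P)[3].round(2)))
    if best:
        print(al,az,len(best)); seen=[]
        for b in best:
            if not any(np.allclose(b[0],s,atol=.05) for s in seen): seen.append(b[0]);print("   ",b[0],"wrist",b[1])
E
```

```text
glue [0.44933744 0.03694603 0.115     ]
yel [306.5 199. ] [285 198  44   3 132] z60 [0.6648 0.0058 0.06  ] z45 [0.6689 0.0056 0.045 ]
yel [307.2 251.1] [285 250  45   3 123] z60 [0.5448 0.0022 0.06  ] z45 [0.5472 0.0021 0.045 ]
yel [292. 297.] [284 288  16  17 131] z60 [0.4427 0.0338 0.06  ] z45 [0.4435 0.0341 0.045 ]
30 -180 6
    [ 0.25  1.01  1.4   0.22  1.76 -1.4 ] wrist [0.72 0.2  0.2 ]
30 -160 5
    [ 0.37  1.02  1.37  0.02  1.8  -1.56] wrist [0.7  0.28 0.2 ]
30 -140 3
    [ 0.48  1.02  1.39 -0.19  1.77 -1.72] wrist [0.66 0.36 0.2 ]
30 -120 2
    [ 0.6   0.99  1.46 -0.39  1.68 -1.85] wrist [0.59 0.41 0.2 ]
30 -100 1
    [ 0.7   0.95  1.58 -0.59  1.54 -1.95] wrist [0.51 0.44 0.2 ]
30 -80 1
    [ 0.79  0.91  1.73 -0.8   1.38 -1.99] wrist [0.42 0.44 0.2 ]
30 -20 4
    [ 0.86  0.84  2.26  4.37  1.03 -1.61] wrist [0.23 0.28 0.2 ]
30 0 4
    [ 0.71  0.89  2.4   3.8   1.16 -1.47] wrist [0.21 0.2  0.2 ]
30 20 4
    [ 0.41  0.93  2.47  3.19  1.31 -1.56] wrist [0.23 0.11 0.2 ]
30 40 6
    [ 0.08  0.91  2.43  2.58  1.21 -1.69] wrist [0.27 0.03 0.2 ]
30 60 7
    [-0.1   0.85  2.3   2.01  1
[... 2012 characters left out ...]
0.68  1.08 -2.12] wrist [0.43 0.38 0.27]
50 0 4
    [ 0.58  0.63  2.34  3.87  0.56 -1.75] wrist [0.28 0.2  0.27]
50 20 4
    [ 0.39  0.63  2.38  3.2   0.57 -1.58] wrist [0.29 0.13 0.27]
50 40 7
    [ 0.2   0.63  2.36  2.53  0.57 -1.44] wrist [0.32 0.08 0.27]
50 60 7
    [ 0.06  0.64  2.27  1.87  0.6  -1.22] wrist [0.37 0.03 0.27]
50 80 7
    [ 0.    0.66  2.15  1.34  0.71 -1.04] wrist [0.43 0.01 0.27]
50 100 7
    [ 0.    0.69  2.01  0.98  0.87 -0.99] wrist [0.5  0.01 0.27]
50 120 7
    [ 0.04  0.73  1.87  0.72  1.04 -1.02] wrist [0.56 0.03 0.27]
50 140 7
    [ 0.11  0.77  1.75  0.52  1.2  -1.11] wrist [0.61 0.08 0.27]
50 160 6
    [ 0.19  0.81  1.65  0.35  1.32 -1.23] wrist [0.64 0.13 0.27]
```

```bash
cat >> fk.py <<'E'
def plan(pos,T,start=None,q=None,rv=None):
    """start (p,R) -> per-row body twist, in move units, plus joint extremes"""
    if start is None:
        from station import sense
        s=sense(); start=(s["ee_pos"],R.from_quat(s["eef_rot"])); q=s["joint_pos"]
    p0,R0=start; w=(R0.inv()*T).as_rotvec() if rv is None else np.array(rv); dp=R0.inv().apply(np.asarray(pos)-p0)
    n=int(np.ceil(max(np.linalg.norm(dp)/.058,np.linalg.norm(w)/np.radians(10.3),1)))
    for n in range(n,n+4):
        M=sum(R.from_rotvec(k*w/n).as_matrix() for k in range(n)); lin=np.linalg.solve(M,dp)
        if np.linalg.norm(lin)<.06: break
    qs=[np.array(q)];p,r=np.array(p0),R0
    for k in range(n):
        p=p+r.apply(lin); r=r*R.from_rotvec(w/n); x,e=ik(p,r,P,qs[-1]); qs.append(x)
        if e>.03: print("  IK err",k,e)
    Q=np.array(qs); print("rows",n,"lin",(lin/.3).round(3).tolist(),"rot",(w/n/(np.pi/4)).round(3).tolist(),"end",p.round(3),"\n  qend",Q[-1].round(2),"qmin",Q.min(0).round(2),"qmax",Q.max(0).round(2),"dqmax/s",(np.abs(np.diff(Q,axis=0)).max(0)*8).round(1))
    return (p,r),Q[-1]
G=np.array([.4634,.1966,.050])
def gp(g,T): return np.asarray(g)+T.apply([0,0,.008])
E
python3 - <<'E'
from fk import *
d=np.radians
S,q=plan([.50,.25,.33],tool(.225,d(90)-1e-6))
print("spin");S,q=plan([.50,.25,.33],None,S,q,rv=[0,0,-d(200)])
T=tool(d(-150),d(50)); print("W2");S,q=plan([.5,.28,.25],T,S,q)
T=tool(d(-80),d(35)); print("W3");S,q=plan(gp(G,T)-T.apply([0,0,.10]),T,S,q)
print("grasp");S,q=plan(gp(G,T),T,S,q); print("wrist",chain(q,P)[3])
print("lift");S,q=plan(gp(G+[0,0,.13],T),T,S,q)
T2=tool(d(-90),d(30)); print("over");S,q=plan(gp([.637,-.01,.18],T2),T2,S,q)
print("roll");S,q=plan(S[0],None,S,q,rv=[0,0,d(160)])
T3=tool(d(-90),d(12),d(160));print("pitch");S,q=plan(gp([.637,-.01,.18],T3),T3,S,q); print("wrist",chain(q,P)[3])
E
```

```text
rows 4 lin [0.123, -0.04, 0.025] rot [0.003, -0.211, -0.002] end [0.5  0.25 0.33] 
  qend [ 0.44  0.23  1.68 -0.    1.24  1.79] qmin [ 0.44 -0.25  1.68 -0.53  0.43  1.79] qmax [ 0.56  0.23  2.38 -0.    1.24  2.33] dqmax/s [0.4 1.1 1.4 2.3 1.6 2.4]
spin
rows 20 lin [-0.0, 0.0, 0.0] rot [0.0, 0.0, -0.222] end [0.5  0.25 0.33] 
  qend [ 0.44  0.23  1.68 -0.    1.24 -1.7 ] qmin [ 0.44  0.23  1.68 -0.    1.24 -1.7 ] qmax [ 0.44  0.23  1.68 -0.    1.24  1.79] dqmax/s [0.  0.  0.  0.  0.  1.4]
W2
rows 4 lin [-0.031, 0.021, 0.062] rot [-0.006, 0.222, 0.015] end [0.5  0.28 0.25] 
  qend [ 0.5   0.68  1.31 -0.02  1.84 -1.59] qmin [ 0.44  0.23  1.31 -0.02  1.24 -1.7 ] qmax [ 0.5   0.68  1.68 -0.    1.84 -1.59] dqmax/s [0.2 0.9 0.8 0.1 1.3 0.3]
W3
rows 7 lin [-0.039, 0.023, 0.06] rot [0.164, 0.042, -0.151] end [0.45  0.271 0.103] 
  qend [ 0.88  0.81  1.65 -0.68  1.46 -2.07] qmin [ 0.5   0.68  1.31 -0.68  1.46 -2.07] qmax [ 0.88  0.81  1.65 -0.02  1.84 -1.59] dqmax/s [0.5 0.3 0.6 0.8 0.7 0.8]
grasp
rows 2 lin [0.0, 0.0, 0.167] rot [-0.0, 0.0, 0.0] end [0.465 0.19  0.045] 
  qend [ 0.78  0.87  1.
[... 537 characters left out ...]
  0.76  1.58 -0.97  1.43 -2.32] qmin [ 0.35  0.65  1.58 -0.97  1.43 -2.32] qmax [ 0.78  0.76  1.77 -0.75  1.45 -2.15] dqmax/s [0.7 0.2 0.4 0.4 0.1 0.3]
roll
rows 16 lin [0.0, -0.0, 0.0] rot [0.0, 0.0, 0.222] end [ 0.637 -0.017  0.176] 
  qend [ 0.35  0.76  1.58 -0.97  1.43  0.47] qmin [ 0.35  0.76  1.58 -0.97  1.43 -2.32] qmax [ 0.35  0.76  1.58 -0.97  1.43  0.47] dqmax/s [0.  0.  0.  0.  0.  1.4]
pitch
rows 2 lin [-0.004, -0.001, -0.0] rot [0.068, -0.188, -0.0] end [ 0.637 -0.018  0.178] 
  qend [ 0.39  0.9   1.54 -1.14  1.65  0.58] qmin [ 0.35  0.76  1.54 -1.14  1.43  0.47] qmax [ 0.39  0.9   1.58 -0.97  1.65  0.58] dqmax/s [0.2 0.6 0.2 0.7 0.9 0.5]
wrist [0.637      0.27434751 0.24043993]
```

The kinematic fit is consistent and the planned path stays within the joint ranges. I'm un-tilting, spinning the wrist 200° and tilting toward the approach from the cup's free left side.

```bash
python3 -m crank '[{"linear":[0.123,-0.04,0.025],"delta_rot":[0,-0.211,0],"gripper":1},{"linear":[0.123,-0.04,0.025],"delta_rot":[0,-0.211,0],"gripper":1},{"linear":[0.123,-0.04,0.025],"delta_rot":[0,-0.211,0],"gripper":1},{"linear":[0.123,-0.04,0.025],"delta_rot":[0,-0.211,0],"gripper":1},{"linear":[0,0,0],"delta_rot":[0,0,-0.222],"gripper":1}]' 30 | head -3
python3 -m crank '[{"linear":[0,0,0],"delta_rot":[0,0,-0.222],"gripper":1},{"linear":[0,0,0],"delta_rot":[0,0,-0.222],"gripper":1},{"linear":[0,0,0],"delta_rot":[0,0,-0.222],"gripper":1},{"linear":[0,0,0],"delta_rot":[0,0,-0.222],"gripper":1},{"linear":[0,0,0],"delta_rot":[0,0,-0.222],"gripper":1}]' | head -1
python3 -m crank '[{"linear":[0,0,0],"delta_rot":[0,0,-0.222],"gripper":1},{"linear":[0,0,0],"delta_rot":[0,0,-0.222],"gripper":1},{"linear":[0,0,0],"delta_rot":[0,0,-0.222],"gripper":1},{"linear":[0,0,0],"delta_rot":[0,0,-0.222],"gripper":1},{"linear":[0,0,0],"delta_rot":[0,0,-0.222],"gripper":1}]' | head -1
python3 -m crank '[{"linear":[0,0,0],"delta_rot":[0,0,-0.222],"gripper":1},{"linear":[0,0,0],"delta_rot":[0,0,-0.222],"gripper":1},{"linear":[0,0,0],"delta_rot":[0,0,-0.222],"gripper":1},{"linear":[0,0,0],"delta_rot":[0,0,-0.222],"gripper":1},{"linear":[0,0,0],"delta_rot":[0,0,-0.222],"gripper":1}]' | head -1
python3 -m crank '[{"linear":[0,0,0],"delta_rot":[0,0,-0.222],"gripper":1},{"linear":[0,0,0],"delta_rot":[0,0,-0.222],"gripper":1},{"linear":[0,0,0],"delta_rot":[0,0,-0.222],"gripper":1},{"linear":[0,0,0],"delta_rot":[0,0,-0.222],"gripper":1},{"linear":[0,0,0],"delta_rot":[0,0,0],"gripper":1}]' | head -3
python3 -m crank '[{"linear":[-0.031,0.021,0.062],"delta_rot":[0,0.222,0.015],"gripper":1},{"linear":[-0.031,0.021,0.062],"delta_rot":[0,0.222,0.015],"gripper":1},{"linear":[-0.031,0.021,0.062],"delta_rot":[0,0.222,0.015],"gripper":1},{"linear":[-0.031,0.021,0.062],"delta_rot":[0,0.222,0.015],"gripper":1},{"linear":[0,0,0],"delta_rot":[0,0,0],"gripper":1}]'
python3 - <<'E'
from fk import *
d=np.radians; report()
from station import sense
s=sense(); p,T,_,_=chain(s["joint_pos"],P); print("fk err",p-s["ee_pos"],(T.inv()*R.from_quat(s["eef_rot"])).magnitude())
T=tool(d(-80),d(35)); S,q=plan(gp(G,T)-T.apply([0,0,.10]),T)
E
```

```text
time_s: 7.92
ee_pos: [0.5053, 0.2497, 0.3282]
eef_rot: [0.981, 0.195, 0.003, 0.002]
time_s: 8.55
time_s: 9.18
time_s: 9.8
time_s: 10.42
ee_pos: [0.5013, 0.2479, 0.3314]
eef_rot: [-0.275, 0.961, -0.003, 0.006]
time_s: 11.05
ee_pos: [0.5026, 0.2769, 0.2457]
eef_rot: [-0.234, 0.911, -0.098, -0.326]
force: [-0.7, -0.4, 0.3]
gripper_width: 0.0878
finger_force: 0.0
t 11.05 p [0.5026 0.2769 0.2457] R [[-0.678, -0.49, -0.548], [-0.362, 0.871, -0.331], [0.64, -0.026, -0.768]] w 0.0878 F [-0.7 -0.4  0.3] ff 0.0 q [ 0.5   0.69  1.32 -0.03  1.83 -1.57]
fk err [0.00019288 0.00010301 0.00014006] 1.9833587450108289e-16
rows 7 lin [-0.038, 0.026, 0.058] rot [0.163, 0.039, -0.155] end [0.45  0.271 0.103] 
  qend [ 0.88  0.81  1.65 -0.68  1.46 -2.07] qmin [ 0.5   0.69  1.32 -0.68  1.46 -2.07] qmax [ 0.88  0.81  1.65 -0.03  1.83 -1.57] dqmax/s [0.5 0.3 0.6 0.8 0.7 0.8]
```

```bash
python3 -m crank '[{"linear":[-0.038,0.026,0.058],"delta_rot":[0.163,0.039,-0.155],"gripper":1},{"linear":[-0.038,0.026,0.058],"delta_rot":[0.163,0.039,-0.155],"gripper":1},{"linear":[-0.038,0.026,0.058],"delta_rot":[0.163,0.039,-0.155],"gripper":1},{"linear":[-0.038,0.026,0.058],"delta_rot":[0.163,0.039,-0.155],"gripper":1}]' 30 | head -2
python3 -m crank '[{"linear":[-0.038,0.026,0.058],"delta_rot":[0.163,0.039,-0.155],"gripper":1},{"linear":[-0.038,0.026,0.058],"delta_rot":[0.163,0.039,-0.155],"gripper":1},{"linear":[-0.038,0.026,0.058],"delta_rot":[0.163,0.039,-0.155],"gripper":1},{"linear":[0,0,0],"delta_rot":[0,0,0],"gripper":1}]'
python3 - <<'E'
from fk import *
from station import *
d=np.radians; report()
st=sense();s=snapshot("wrist");E=wristE(s,st);im=s["image"];cv2.imwrite("pics/w4.png",im[:,:,::-1])
print("pred rim",proj(s,np.array([.4634,.1966,.079]),E),"base",proj(s,np.array([.4634,.1966,.004]),E),"mat",proj(s,np.array([.465,.199,.004]),E))
T=tool(d(-80),d(35)); S,q=plan(gp(G,T),T)
E
```

```text
time_s: 11.55
ee_pos: [0.4765, 0.2867, 0.1703]
time_s: 12.05
ee_pos: [0.4511, 0.2707, 0.1089]
eef_rot: [0.679, -0.572, 0.357, 0.292]
force: [0.7, 0.2, 0.4]
gripper_width: 0.0879
finger_force: 0.0
t 12.05 p [0.4511 0.2707 0.1089] R [[0.092, -0.984, 0.15], [-0.568, -0.176, -0.804], [0.818, -0.011, -0.575]] w 0.0879 F [0.7 0.2 0.4] ff 0.0 q [ 0.88  0.8   1.65 -0.68  1.46 -2.07]
pred rim [330.59568809 219.4769079 ] base [331.27703402 283.3081923 ] mat [328.77700229 285.54319526]
rows 2 lin [-0.009, 0.005, 0.174] rot [-0.005, 0.002, -0.008] end [0.465 0.19  0.045] 
  qend [ 0.78  0.87  1.75 -0.78  1.3  -2.01] qmin [ 0.78  0.8   1.65 -0.78  1.3  -2.07] qmax [ 0.88  0.87  1.75 -0.68  1.46 -2.01] dqmax/s [0.4 0.3 0.5 0.4 0.7 0.3]
```

View pics/w4.png

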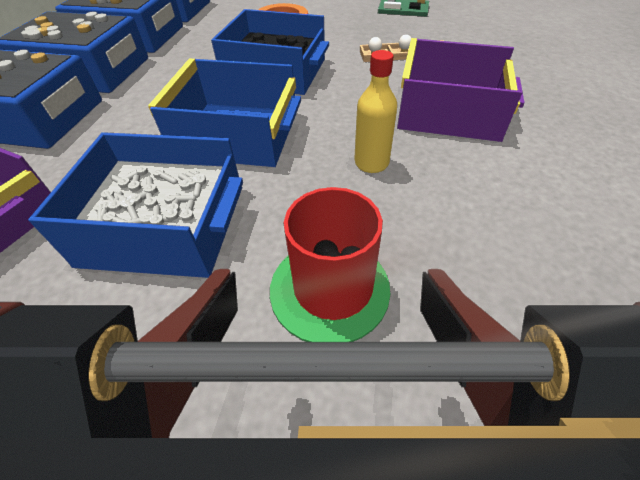

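The wrist view shows the cup rim centred at (334,223), against a predicted (331,219), between the open jaws. The approach is clear, so I'm advancing and gripping.

```bash
python3 -m crank '[{"linear":[-0.008,0,0.12],"delta_rot":[0,0,0],"gripper":1},{"linear":[-0.008,0,0.12],"delta_rot":[0,0,0],"gripper":1},{"linear":[0,0,0.1],"delta_rot":[0,0,0],"gripper":1},{"linear":[0,0,0],"delta_rot":[0,0,0],"gripper":1},{"linear":[0,0,0],"delta_rot":[0,0,0],"gripper":0.6}]' 30
python3 -c "from h import *;report()"
```

```text
time_s: 12.72
ee_pos: [0.4696, 0.1927, 0.0471]
eef_rot: [0.677, -0.574, 0.357, 0.291]
force: [0.0, -0.2, 0.2]
gripper_width: 0.0809
finger_force: 0.0
t 12.72 p [0.4696 0.1927 0.0471] R [[0.087, -0.985, 0.15], [-0.57, -0.173, -0.804], [0.817, -0.016, -0.576]] w 0.0809 F [ 0.  -0.2  0.2] ff 0.0 q [ 0.78  0.87  1.75 -0.78  1.3  -2.  ]
```

```bash
python3 -m crank '[{"linear":[0,0.01,0],"delta_rot":[0,0,0],"gripper":0.55},{"linear":[0,0,0],"delta_rot":[0,0,0],"gripper":0.5},{"linear":[0,0,0],"delta_rot":[0,0,0],"gripper":-1},{"linear":[0,0,0],"delta_rot":[0,0,0],"gripper":-1},{"linear":[0,0,0],"delta_rot":[0,0,0],"gripper":-1}]' 30
python3 - <<'E'
from fk import *
from station import sense
report(); s=sense(); p,T,_,_=chain(s["joint_pos"],P); print("fk",p,"grasp",p-T.apply([0,0,.008]))
E
```

```text
time_s: 13.35
ee_pos: [0.4651, 0.1912, 0.0461]
eef_rot: [0.678, -0.572, 0.358, 0.292]
force: [-1.8, 2.5, 5.1]
gripper_width: 0.0622
finger_force: 30.0
t 13.35 p [0.4651 0.1912 0.0461] R [[0.091, -0.984, 0.151], [-0.566, -0.176, -0.805], [0.819, -0.012, -0.573]] w 0.0622 F [-1.8  2.5  5.1] ff 30.0 q [ 0.78  0.87  1.76 -0.78  1.3  -2.  ]
fk [0.46508576 0.19116569 0.04527978] grasp [0.46387794 0.19760719 0.04986761]
```

The cup is gripped, width 62.2 mm (the reading runs about 1.5 mm low, as it did with the knob). Lifting straight up.

```bash
python3 -m crank '[{"linear":[0.04,0,-0.028],"delta_rot":[0,0,0],"gripper":-1},{"linear":[0.1,-0.001,-0.07],"delta_rot":[0,0,0],"gripper":-1},{"linear":[0.11,-0.001,-0.077],"delta_rot":[0,0,0],"gripper":-1},{"linear":[0.11,-0.001,-0.077],"delta_rot":[0,0,0],"gripper":-1},{"linear":[0,0,0],"delta_rot":[0,0,0],"gripper":-1}]' 30
python3 - <<'E'
from fk import *
d=np.radians; report()
T2=tool(d(-90),d(30)); print("over");S,q=plan(gp([.637,-.01,.18],T2),T2)
for r in (40,80,120,160):
    Tr=T2*R.from_euler('z',d(r)); u=Tr.apply(tool(d(-80),d(35)).inv().apply([0,0,1.])); g=np.array([.637,-.01,.18]); print(r,"tilt",np.degrees(np.arccos(u[2])).round(),"mouth",(g+u*.03).round(3))
t=dict(np.load("top0.npz"))
E
```

```text
time_s: 13.98
ee_pos: [0.4654, 0.1917, 0.1801]
eef_rot: [0.678, -0.573, 0.358, 0.289]
force: [-0.1, 0.1, -2.0]
gripper_width: 0.0622
finger_force: 29.9
t 13.97 p [0.4654 0.1917 0.1801] R [[0.087, -0.984, 0.153], [-0.57, -0.176, -0.802], [0.817, -0.017, -0.577]] w 0.0622 F [-0.1  0.1 -2. ] ff 29.9 q [ 0.78  0.64  1.77 -0.75  1.45 -2.14]
over
rows 5 lin [0.079, -0.099, 0.128] rot [-0.04, 0.024, 0.021] end [ 0.637 -0.017  0.176] 
  qend [ 0.35  0.76  1.58 -0.97  1.43 -2.32] qmin [ 0.35  0.64  1.58 -0.97  1.43 -2.32] qmax [ 0.78  0.76  1.77 -0.75  1.45 -2.14] dqmax/s [0.7 0.2 0.4 0.4 0.1 0.3]
40 tilt 34.0 mouth [ 0.621 -0.005  0.205]
80 tilt 66.0 mouth [0.613 0.003 0.192]
120 tilt 94.0 mouth [0.616 0.011 0.178]
160 tilt 112.0 mouth [0.629 0.016 0.169]
```

```bash
python3 -m crank '[{"linear":[0.068,-0.098,0.142],"delta_rot":[-0.04,0.024,0.021],"gripper":-1},{"linear":[0.068,-0.098,0.142],"delta_rot":[-0.04,0.024,0.021],"gripper":-1},{"linear":[0.068,-0.098,0.142],"delta_rot":[-0.04,0.024,0.021],"gripper":-1},{"linear":[0.068,-0.098,0.142],"delta_rot":[-0.04,0.024,0.021],"gripper":-1},{"linear":[0.068,-0.098,0.142],"delta_rot":[-0.04,0.024,0.021],"gripper":-1}]' 35
python3 -m crank '[{"linear":[0,0,0],"delta_rot":[0,0,0],"gripper":-1}]' | head -3
python3 - <<'E'
from fk import *
from station import *
report(); st=sense()
s=snapshot("top");im=s["image"];cv2.imwrite("pics/t2.png",cv2.resize(im[150:300,180:400,::-1],None,fx=3.6,fy=3.6))
T=R.from_quat(st["eef_rot"]); print("grasp",st["ee_pos"]-T.apply([0,0,.008]))
E
```

```text
time_s: 14.6
ee_pos: [0.6356, -0.028, 0.1465]
eef_rot: [0.612, -0.611, 0.354, 0.357]
force: [1.1, 0.9, -2.8]
gripper_width: 0.0622
finger_force: 34.9
time_s: 14.72
ee_pos: [0.6355, -0.03, 0.1462]
eef_rot: [-0.61, 0.612, -0.353, -0.358]
t 14.72 p [ 0.6355 -0.03    0.1462] R [[0.001, -1.0, -0.007], [-0.495, 0.005, -0.869], [0.869, 0.004, -0.495]] w 0.0622 F [-0.   1.  -2.1] ff 34.9 q [ 0.33  0.8   1.59 -0.98  1.4  -2.28]
grasp [ 0.6355426  -0.02304665  0.15012827]
```

View pics/t2.png

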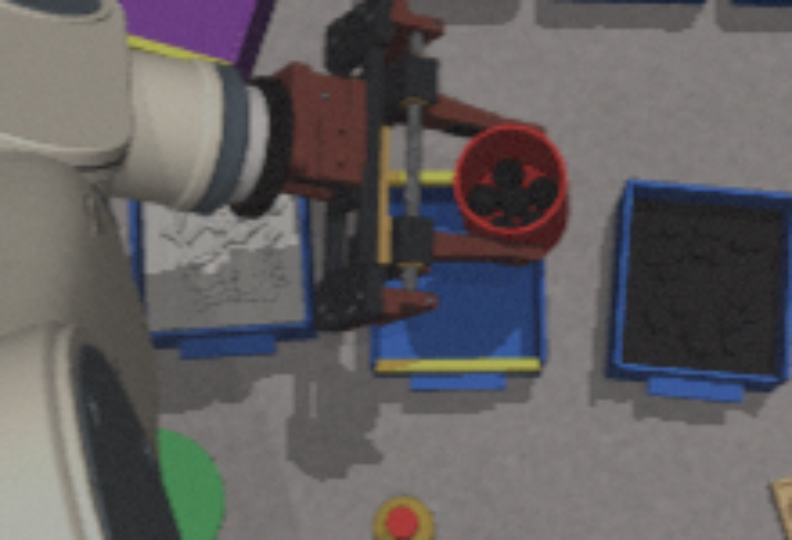

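The view shows the cup (rim at 511,178) held over the target bin's back-right, higher up so displaced by perspective. The cast numbers put the mouth over the bin's middle once tilted. Rolling to pour.

```bash
python3 -m crank '[{"linear":[0,0,0],"delta_rot":[0,0,0.2],"gripper":-1},{"linear":[0,0,0],"delta_rot":[0,0,0.2],"gripper":-1},{"linear":[0,0,0],"delta_rot":[0,0,0.2],"gripper":-1},{"linear":[0,0,0],"delta_rot":[0,0,0.2],"gripper":-1},{"linear":[0,0,0],"delta_rot":[0,0,0.2],"gripper":-1}]' 35 | tail -4
python3 -m crank '[{"linear":[0,0,0],"delta_rot":[0,0,0.2],"gripper":-1},{"linear":[0,0,0],"delta_rot":[0,0,0.15],"gripper":-1},{"linear":[0,0,0],"delta_rot":[0,0,0.15],"gripper":-1},{"linear":[0,0,0],"delta_rot":[0,0,0.15],"gripper":-1},{"linear":[0,0,0],"delta_rot":[0,0,0.15],"gripper":-1}]' | tail -4
python3 -m crank '[{"linear":[0,0,0],"delta_rot":[0,0,0.15],"gripper":-1},{"linear":[0,0,0],"delta_rot":[0,0,0.15],"gripper":-1},{"linear":[0,0,0],"delta_rot":[0,0,0.15],"gripper":-1},{"linear":[0,0,0],"delta_rot":[0,0,0.15],"gripper":-1},{"linear":[0,0,0],"delta_rot":[0,0,0.15],"gripper":-1}]' | tail -4
python3 -m crank '[{"linear":[0,0,0],"delta_rot":[0,0,0.15],"gripper":-1},{"linear":[0,0,0],"delta_rot":[0,0,0.15],"gripper":-1},{"linear":[0,0,0],"delta_rot":[0,0,0.15],"gripper":-1},{"linear":[0,0,0],"delta_rot":[0,0,0.15],"gripper":-1},{"linear":[0,0,0],"delta_rot":[0,0,0.15],"gripper":-1}]' | tail -4
python3 - <<'E'
from fk import *
d=np.radians; report()
from station import sense
st=sense();T=R.from_quat(st["eef_rot"]); u=T.apply(tool(d(-80),d(35)).inv().apply([0,0,1.])); g=st["ee_pos"]-T.apply([0,0,.008]); print("tilt",np.degrees(np.arccos(u[2])),"mouth",g+u*.03)
T3=tool(d(-90),d(12),d(160));g=g+[0,-.005,.012];plan(gp(g,T3),T3)
E
```

```text
eef_rot: [-0.33, 0.799, -0.464, -0.192]
force: [-0.8, -0.5, -2.4]
gripper_width: 0.062
finger_force: 34.9
eef_rot: [-0.068, 0.862, -0.501, -0.04]
force: [-0.1, 0.1, -3.2]
gripper_width: 0.0623
finger_force: 34.9
eef_rot: [0.185, 0.845, -0.491, 0.107]
force: [-0.0, 0.0, -2.3]
gripper_width: 0.0624
finger_force: 34.9
eef_rot: [0.423, 0.754, -0.438, 0.245]
force: [-0.5, -0.5, -2.0]
gripper_width: 0.0623
finger_force: 34.9
t 17.27 p [ 0.6343 -0.0248  0.1476] R [[-0.523, 0.853, -0.0], [0.422, 0.259, -0.869], [-0.741, -0.454, -0.495]] w 0.0623 F [-0.5 -0.5 -2. ] ff 34.9 q [ 0.34  0.8   1.6  -0.98  1.4   0.31]
tilt 108.82720500474916 mouth [0.62143023 0.00744296 0.1418973 ]
rows 3 lin [-0.015, -0.008, -0.0] rot [0.057, -0.118, 0.085] end [ 0.634 -0.031  0.162] 
  qend [ 0.37  0.92  1.56 -1.15  1.63  0.61] qmin [ 0.34  0.8   1.56 -1.15  1.4   0.31] qmax [ 0.37  0.92  1.6  -0.98  1.63  0.61] dqmax/s [0.1 0.3 0.1 0.5 0.6 0.8]
```

```bash
python3 -m crank '[{"linear":[-0.015,-0.008,0],"delta_rot":[0.057,-0.118,0.085],"gripper":-1},{"linear":[-0.015,-0.008,0],"delta_rot":[0.057,-0.118,0.085],"gripper":-1},{"linear":[-0.015,-0.008,0],"delta_rot":[0.057,-0.118,0.085],"gripper":-1},{"linear":[0,0,0],"delta_rot":[0,0,0],"gripper":-1},{"linear":[0,0,0],"delta_rot":[0,0,0],"gripper":-1}]' 35
python3 -m crank '[{"linear":[0,0,0],"delta_rot":[0,0,0.1],"gripper":-1},{"linear":[0,0,0],"delta_rot":[0,0,0],"gripper":-1},{"linear":[0,0,0],"delta_rot":[0,0,0],"gripper":-1}]' 35 | grep force
python3 - <<'E'
from fk import *
from station import *
d=np.radians; report(); 
F=[]
a=snapshot("wrist")["image"]; st=sense(); b=snapshot("scene")["image"]
o=np.zeros((300,800,3),np.uint8);o[:,:400]=cv2.resize(a,(400,300));c=b[150:300,230:430];o[:,400:]=cv2.resize(c,(400,300),interpolation=cv2.INTER_CUBIC)
cv2.imwrite("pics/w5.png",o[:,:,::-1])
T=R.from_quat(st["eef_rot"]); u=T.apply(tool(d(-80),d(35)).inv().apply([0,0,1.]));print("tilt",np.degrees(np.arccos(u[2])))
E
```

```text
time_s: 17.9
ee_pos: [0.6349, -0.0317, 0.162]
eef_rot: [0.445, 0.638, -0.515, 0.36]
force: [-0.3, 0.0, -1.4]
gripper_width: 0.062
finger_force: 34.9
force: [-0.1, -0.0, -1.5]
finger_force: 34.9
t 18.27 p [ 0.6352 -0.0323  0.1628] R [[-0.269, 0.963, -0.001], [0.201, 0.055, -0.978], [-0.942, -0.263, -0.209]] w 0.0621 F [-0.1 -0.  -1.5] ff 34.9 q [ 0.37  0.92  1.56 -1.15  1.63  0.68]
tilt 130.68901383065364
```

View pics/w5.png

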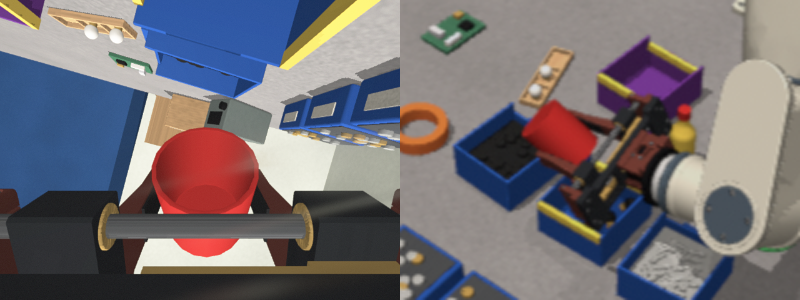

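The wrist view (left half) shows the inverted cup at (205,190) with only red inside, and the tool force has dropped to about the cup's own weight, so it is empty. Rolling back upright.

```bash
python3 -m crank '[{"linear":[0,0,0],"delta_rot":[0,0,-0.215],"gripper":-1},{"linear":[0,0,0],"delta_rot":[0,0,-0.215],"gripper":-1},{"linear":[0,0,0],"delta_rot":[0,0,-0.215],"gripper":-1},{"linear":[0,0,0],"delta_rot":[0,0,-0.215],"gripper":-1},{"linear":[0,0,0],"delta_rot":[0,0,-0.215],"gripper":-1}]' 35 | tail -4
python3 -m crank '[{"linear":[0,0,0],"delta_rot":[0,0,-0.215],"gripper":-1},{"linear":[0,0,0],"delta_rot":[0,0,-0.215],"gripper":-1},{"linear":[0,0,0],"delta_rot":[0,0,-0.215],"gripper":-1},{"linear":[0,0,0],"delta_rot":[0,0,-0.215],"gripper":-1},{"linear":[0,0,0],"delta_rot":[0,0,-0.215],"gripper":-1}]' | tail -4
python3 -m crank '[{"linear":[0,0,0],"delta_rot":[0,0,-0.215],"gripper":-1},{"linear":[0,0,0],"delta_rot":[0,0,-0.215],"gripper":-1},{"linear":[0,0,0],"delta_rot":[0,0,-0.215],"gripper":-1},{"linear":[0,0,0],"delta_rot":[0,0,-0.215],"gripper":-1},{"linear":[0,0,0],"delta_rot":[0,0,-0.215],"gripper":-1}]' | tail -4
python3 -m crank '[{"linear":[0,0,0],"delta_rot":[0,0,-0.215],"gripper":-1},{"linear":[0,0,0],"delta_rot":[0,0,-0.215],"gripper":-1},{"linear":[0,0,0],"delta_rot":[0,0,0],"gripper":-1}]' | tail -4
python3 - <<'E'
from fk import *
d=np.radians; report()
T=R.from_quat([.678,-.572,.358,.292]); print("tool mat",T.as_matrix().round(3)[:,2])
plan(np.array([.4655,.1927,.175]),T)
E
```

```text
eef_rot: [0.173, 0.758, -0.614, 0.14]
force: [0.1, 0.9, -1.5]
gripper_width: 0.0626
finger_force: 34.9
eef_rot: [-0.152, 0.762, -0.617, -0.124]
force: [-0.1, 0.4, -2.1]
gripper_width: 0.0621
finger_force: 34.9
eef_rot: [-0.451, 0.633, -0.512, -0.366]
force: [-0.5, 0.3, -1.3]
gripper_width: 0.0619
finger_force: 34.9
eef_rot: [-0.549, 0.55, -0.445, -0.445]
force: [-0.7, -0.6, -1.1]
gripper_width: 0.0621
finger_force: 34.9
t 20.62 p [ 0.6351 -0.0324  0.1623] R [[-0.0, -1.0, -0.001], [-0.208, 0.001, -0.978], [0.978, -0.0, -0.208]] w 0.0621 F [-0.7 -0.6 -1.1] ff 34.9 q [ 0.37  0.92  1.56 -1.15  1.63 -2.18]
tool mat [ 0.151 -0.805 -0.573]
rows 5 lin [-0.05, 0.102, -0.151] rot [0.043, -0.102, -0.015] end [0.466 0.193 0.175] 
  qend [ 0.78  0.65  1.77 -0.75  1.45 -2.14] qmin [ 0.37  0.65  1.56 -1.15  1.45 -2.18] qmax [ 0.78  0.92  1.77 -0.75  1.63 -2.14] dqmax/s [0.7 0.5 0.4 0.7 0.4 0.1]
```

```bash
python3 -m crank '[{"linear":[-0.05,0.102,-0.151],"delta_rot":[0.043,-0.102,-0.015],"gripper":-1},{"linear":[-0.05,0.102,-0.151],"delta_rot":[0.043,-0.102,-0.015],"gripper":-1},{"linear":[-0.05,0.102,-0.151],"delta_rot":[0.043,-0.102,-0.015],"gripper":-1},{"linear":[-0.05,0.102,-0.151],"delta_rot":[0.043,-0.102,-0.015],"gripper":-1},{"linear":[-0.05,0.102,-0.151],"delta_rot":[0.043,-0.102,-0.015],"gripper":-1}]' 35 | head -3
python3 -m crank '[{"linear":[0,0,0],"delta_rot":[0,0,0],"gripper":-1}]' | head -3
python3 - <<'E'
from fk import *
from station import *
report(); st=sense(); s=snapshot("wrist");E=wristE(s,st);im=s["image"]
hsv=cv2.cvtColor(im,cv2.COLOR_RGB2HSV);H,S,V=[hsv[...,i].astype(int) for i in range(3)]
r=((H<6)|(H>174))&(S>150)&(V>60)
for c,b,m in blobs(r,1500): print("red",c.round(1),b)
g=(H>45)&(H<75)&(S>120)&(V>50)
for c,b,m in blobs(g,200): print("green",b,"left/right mid",b[0]+b[2]/2)
T=R.from_quat(st["eef_rot"]);T0=R.from_quat([.678,-.572,.358,.292]); u=T.apply(T0.inv().apply([0,0,1.])); g0=st["ee_pos"]-T.apply([0,0,.008])
print("rot err",np.degrees((T.inv()*T0).as_rotvec()).round(2),"pred rim",proj(s,g0+u*.029,E))
T=T0; plan(np.array([.4660,.1925,.050]),T)
# knobs in target bin from top
t=snapshot("top");cv2.imwrite("pics/t3.png",cv2.resize(t["image"][180:270,260:360,::-1],None,fx=6,fy=6)); v=cv2.cvtColor(t["image"],cv2.COLOR_RGB2HSV)[...,2].astype(int); k=np.zeros(v.shape,bool); k[190:262,280:335]=(v<40)[190:262,280:335]
for c,b,m in blobs(k,6): print("dark in bin",c.round(1),b[4])
E
```

```text
time_s: 21.25
ee_pos: [0.4649, 0.1943, 0.1745]
eef_rot: [0.678, -0.573, 0.358, 0.291]
time_s: 21.38
ee_pos: [0.465, 0.1955, 0.176]
eef_rot: [0.678, -0.572, 0.359, 0.29]
t 21.38 p [0.465  0.1955 0.176 ] R [[0.088, -0.984, 0.156], [-0.568, -0.178, -0.803], [0.818, -0.018, -0.575]] w 0.0619 F [-0.1 -0.3 -0.3] ff 34.9 q [ 0.79  0.65  1.77 -0.75  1.45 -2.14]
red [326.7 277.6] [  242   205   172   137 19531]
red [329.5 393.3] [ 278  382  104   29 2103]
green [ 274  385  119   41 2620] left/right mid 333.5
rot err [-0.25  0.12 -0.12] pred rim [327.67565826 265.48168354]
rows 3 lin [-0.113, 0.002, 0.081] rot [-0.001, 0.0, -0.001] end [0.466 0.192 0.05 ] 
  qend [ 0.78  0.86  1.75 -0.78  1.3  -2.  ] qmin [ 0.78  0.65  1.75 -0.78  1.3  -2.14] qmax [ 0.78  0.86  1.77 -0.75  1.45 -2.  ] dqmax/s [0.  0.6 0.1 0.1 0.4 0.4]
dark in bin [292.3 216.7] 7
dark in bin [304.2 218.2] 10
dark in bin [316.5 246.8] 6
```

```bash
python3 -m crank '[{"linear":[-0.113,0.002,0.081],"delta_rot":[0,0,0],"gripper":-1},{"linear":[-0.113,0.002,0.081],"delta_rot":[0,0,0],"gripper":-1},{"linear":[-0.1,0.002,0.072],"delta_rot":[0,0,0],"gripper":-1},{"linear":[-0.013,0,0.009],"delta_rot":[0,0,0],"gripper":-1},{"linear":[0,0,0],"delta_rot":[0,0,0],"gripper":-1}]' 35
python3 - <<'E'
from fk import *
from station import sense
report(); s=sense(); p,T,_,_=chain(s["joint_pos"],P); print("fk",p,"grasp",p-T.apply([0,0,.008]))
E
```

```text
time_s: 22.1
ee_pos: [0.4666, 0.1905, 0.0493]
eef_rot: [0.677, -0.572, 0.358, 0.293]
force: [-0.3, 0.9, -0.4]
gripper_width: 0.0621
finger_force: 34.9
t 22.1 p [0.4666 0.1905 0.0493] R [[0.089, -0.985, 0.15], [-0.565, -0.174, -0.807], [0.82, -0.012, -0.572]] w 0.0621 F [-0.3  0.9 -0.4] ff 34.9 q [ 0.78  0.86  1.75 -0.78  1.3  -2.  ]
fk [0.46662329 0.19045793 0.04846675] grasp [0.46542692 0.19691106 0.05304123]
```

```bash
python3 -m crank '[{"linear":[-0.006,0,0.002],"delta_rot":[0,0,0],"gripper":-1},{"linear":[-0.004,0,0.002],"delta_rot":[0,0,0],"gripper":-1},{"linear":[0,0,0],"delta_rot":[0,0,0],"gripper":-1}]' 35
python3 -c "from h import *;report()"
```

```text
time_s: 22.48
ee_pos: [0.4662, 0.1923, 0.0466]
eef_rot: [0.678, -0.572, 0.358, 0.292]
force: [1.2, -0.5, -0.9]
gripper_width: 0.0622
finger_force: 34.9
t 22.48 p [0.4662 0.1923 0.0466] R [[0.09, -0.984, 0.151], [-0.566, -0.175, -0.805], [0.819, -0.013, -0.573]] w 0.0622 F [ 1.2 -0.5 -0.9] ff 34.9 q [ 0.78  0.87  1.75 -0.78  1.3  -2.  ]
```

```bash
python3 -m crank '[{"linear":[-0.003,0,0.002],"delta_rot":[0,0,0],"gripper":-1},{"linear":[0,0,0],"delta_rot":[0,0,0],"gripper":-1},{"linear":[0,0,0],"delta_rot":[0,0,0],"gripper":-1}]' 35|grep -A0 -E "force|pos"
python3 -c "from h import *;report()"
```

```text
ee_pos: [0.4663, 0.1922, 0.0461]
--
force: [-1.3, 3.1, 6.7]
--
finger_force: 34.9
t 22.85 p [0.4663 0.1922 0.0461] R [[0.09, -0.984, 0.151], [-0.565, -0.175, -0.806], [0.82, -0.013, -0.572]] w 0.0622 F [-1.3  3.1  6.7] ff 34.9 q [ 0.78  0.87  1.75 -0.78  1.3  -2.  ]
```

The cup is on the mat with 6.7 N of contact force. I'm releasing and backing out along the tool axis.

```bash
python3 -m crank '[{"linear":[0,0,0],"delta_rot":[0,0,0],"gripper":0.55},{"linear":[0,0,0],"delta_rot":[0,0,0],"gripper":0.7},{"linear":[0,0,0],"delta_rot":[0,0,0],"gripper":1},{"linear":[0,0,0],"delta_rot":[0,0,0],"gripper":1},{"linear":[0,0,0],"delta_rot":[0,0,0],"gripper":1}]' 30
python3 -m crank '[{"linear":[0,0,-0.08],"delta_rot":[0,0,0],"gripper":1},{"linear":[0,0,-0.15],"delta_rot":[0,0,0],"gripper":1},{"linear":[0,0,-0.18],"delta_rot":[0,0,0],"gripper":1},{"linear":[0,0,-0.18],"delta_rot":[0,0,0],"gripper":1},{"linear":[0,0,0],"delta_rot":[0,0,0],"gripper":1}]'
python3 - <<'E'
from fk import *
from station import *
report(); st=sense(); s=snapshot("wrist");t=snapshot("top");c=snapshot("scene");E=wristE(s,st)
o=np.zeros((600,800,3),np.uint8)
o[:300,:400]=cv2.resize(s["image"],(400,300)); o[:300,400:]=cv2.resize(c["image"][210:300,300:440],(400,300))
o[300:,:400]=cv2.resize(t["image"][185:265,265:355],(400,300)); o[300:,400:]=cv2.resize(t["image"][250:340,180:300],(400,300))
cv2.imwrite("pics/last.png",o[:,:,::-1]);np.savez("last.npz",E=E,**s)
np.savez("lt.npz",**t);np.savez("lc.npz",**c)
im=s["image"];hsv=cv2.cvtColor(im,cv2.COLOR_RGB2HSV);H,S,V=[hsv[...,i].astype(int) for i in range(3)]
r=((H<6)|(H>174))&(S>150)&(V>60);g=(H>45)&(H<75)&(S>120)&(V>50)
for nm,m in(("red",r),("green",g)):
    for cc,b,mm in blobs(m,800): print(nm,cc.round(1),b)
v=cv2.cvtColor(t["image"],cv2.COLOR_RGB2HSV)[...,2].astype(int);k=np.zeros(v.shape,bool);k[203:249,287:328]=(v<45)[203:249,287:328]
for cc,b,m in blobs(k,6): print("dark",cc.round(1),b)
E
```

```text
time_s: 23.48
ee_pos: [0.466, 0.192, 0.0449]
eef_rot: [0.678, -0.572, 0.358, 0.293]
force: [-0.1, -0.7, -0.9]
gripper_width: 0.0879
finger_force: 0.0
time_s: 24.1
ee_pos: [0.4396, 0.3398, 0.1492]
eef_rot: [0.679, -0.572, 0.358, 0.288]
force: [-0.4, -0.5, -0.5]
gripper_width: 0.0877
finger_force: 0.0
t 24.1 p [0.4396 0.3398 0.1492] R [[0.089, -0.984, 0.156], [-0.571, -0.179, -0.801], [0.816, -0.018, -0.577]] w 0.0877 F [-0.4 -0.5 -0.5] ff 0.0 q [ 0.96  0.79  1.54 -0.63  1.59 -2.1 ]
red [330.6 217.3] [ 293  168   75  103 6275]
green [298.7 260.1] [285 228  40  54 846]
dark [291.  214.9] [288 212   7   7  31]
dark [304.1 216.6] [301 213   7   8  40]
dark [289.6 229.6] [287 226   6   7  25]
dark [298.5 232.4] [296 229   7   7  31]
dark [315.6 244.8] [313 242   6   7  31]
dark [295.  246.6] [292 245   7   4  23]
```

View pics/last.png

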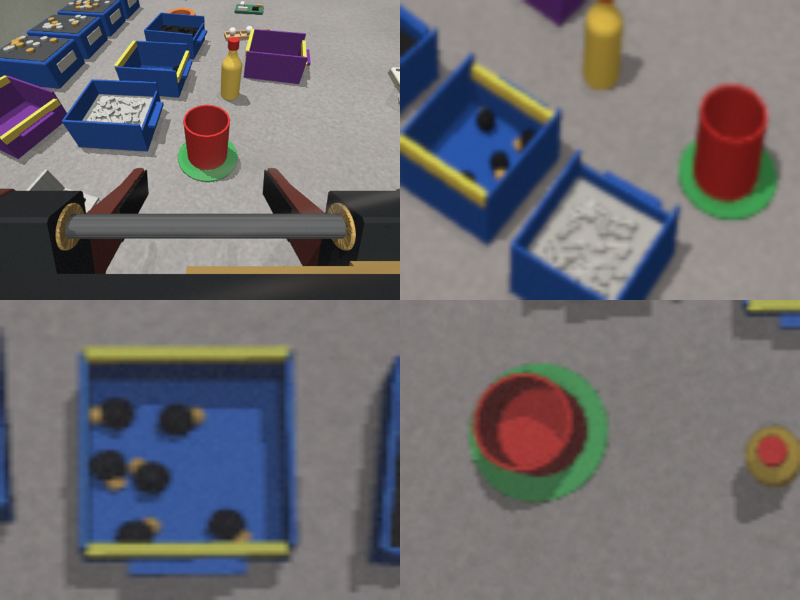

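The final views show six black knobs in the target bin (lower left), and the cup upright and empty on the mat (lower right, about 530,425). Checking numerically how well it is centred.

Run:
```python
from fk import *
def circ(P2,rad,c0):
    P2=P2[:,:2]
    f=lambda c:np.hypot(*(P2-c).T)-rad
    r=least_squares(f,c0,loss='soft_l1',f_scale=.001); return r.x.round(4),np.median(np.abs(f(r.x))).round(4),len(P2)
for n,box in(("top0",(255,320,190,255)),("lt",(255,320,190,255)),("lc",(225,290,390,445)),("last",(150,300,270,400)),("w3",(140,265,270,385))):
    s=dict(np.load(n+".npz"));E=s.get("E",s.get("extrinsics"));hsv=cv2.cvtColor(s["image"],cv2.COLOR_RGB2HSV);H,S,V=[hsv[...,i].astype(int) for i in range(3)]
    bx=np.zeros(H.shape,bool);bx[box[0]:box[1],box[2]:box[3]]=1
    r=(((H<8)|(H>172))&(S>120)&bx);g=((H>40)&(H<80)&(S>80)&bx); rd=cv2.dilate(r.astype(np.uint8),np.ones((5,5)))>0
    def cast(m,z,excl=None):
        cs,_=cv2.findContours(m.astype(np.uint8),cv2.RETR_EXTERNAL,cv2.CHAIN_APPROX_NONE); c=max(cs,key=len)[:,0]
        return np.array([onplane(s,p,z,E) for p in c if excl is None or not excl[p[1],p[0]]])
    G1=cast(g,.004,rd); out=["mat",circ(G1,.048,[.465,.198])]
    R1=cast(r,.079); 
    if n in("lt","top0"): out+=["rim",circ(R1,.032,[.465,.198])]
    else:
        # keep upper part of the silhouette (rim side away from the body)
        cam=-E[:3,:3].T@E[:3,3]; dirv=(np.array([.465,.198])-cam[:2]); R2=R1[((R1[:,:2]-R1[:,:2].mean(0))@dirv)>0]; R2=R2[np.hypot(*(R2[:,:2]-[.465,.198]).T)<.04]
        out+=["rim far side",circ(R2,.032,[.465,.198])]
    print(n,*out)
```

```text
top0 mat (array([0.4616, 0.2003]), np.float64(0.0011), 85) rim (array([0.4573, 0.1923]), np.float64(0.0014), 100)
lt mat (array([0.4621, 0.2002]), np.float64(0.001), 81) rim (array([0.4612, 0.1927]), np.float64(0.0015), 98)
lc mat (array([0.4647, 0.1953]), np.float64(0.001), 58) rim far side (array([0.4681, 0.1946]), np.float64(0.0013), 43)
last mat (array([0.4656, 0.1992]), np.float64(0.0016), 222) rim far side (array([0.465 , 0.1995]), np.float64(0.0005), 133)
w3 mat (array([0.4637, 0.1992]), np.float64(0.0005), 166) rim far side (array([0.4634, 0.1969]), np.float64(0.0004), 104)
```

```bash
python3 -c "
from station import *
print(close_job())"
```

```text
the job is handed in; nothing more can be done
None
```

The job is handed in, about 24 s into the 72 s limit: all six black knobs are in the blue bin with the yellow strips, and the empty cup stands upright on its green mat, within about 4 mm of the middle by the closest views. No verdict came back, and I saw no sign that the white knobs or anything else moved.

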